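Set the jar and raise the camera stand for a photo

ROBOT

A 6-joint arm with a two-finger parallel gripper is mounted at the origin on the work surface. World frame = base frame: x ahead of the robot, y to its left, z up, the work surface at z = 0. Lengths are in m, angles in rad, forces in N, time in s.
With the tool pointing down it reaches from about 0.325 to 0.9 m from the base axis. Payload 3.5 kg.
Tool frame: the origin (TCP) lies between the finger pads; the fingertips stand 11 mm ahead of it and the grasp point (between the pads) lies 8 mm behind it; z points along the fingers, y is the line along which they close (so a half turn about z gives the same grasp; the last joint's range is limited). The gripper opens to 85 mm and grips with 20 to 120 N. Pads are 22 mm wide; open, the fingers measure 114 mm over their backs; the gripper's body (76 mm by 85 mm) begins 54 mm behind the grasp point. The pads swing forward as they close: fully open they stand 13 mm farther back than shut.
Start: joints at [1.184, 0.276, -0.026, 1.268, 0, 1.467], TCP at [0.175, 0.6, 0.242] pointing down, gripper open.
Joint ranges: [-3.12, 3.12], [-0.85, 1.88], [-1.08, 1.24], [-1.95, 2.15], [-1.57, 1.53], [-3.14, 3.14]. Speed limits (rad/s): [2.57, 2.57, 3.14, 3.14, 3.14, 3.14].

INTERFACE

Orientations are given as a unit quaternion [x, y, z, w].
In Python, from rig import r gives the robot as it stands.
- The arm moves only by the shell command python3 -m handwheel 'ROWS' [FORCE]. ROWS is JSON, a list that holds one entry, the list of rows, each a list of 7 numbers: the shift along the tool's x, y, z scaled (see below), then the turn, a rotation vector about the tool's x, y, z scaled (see below), then the closure in counts, from 0 (fully open) to 255 (shut). In form: [[[tx, ty, tz, ax, ay, az, fingers], ...]]. A call has 1 to 20 rows; each row shifts and turns the commanded pose from where the row before left it, along the tool's axes as they then stand; what a row does not reach is not made up. The controller multiplies each number of a shift by 100 mm and each number of a turn by 2 rad. A row lasts 1/10 s, in which the tool goes at most 50 mm and 8.59 degrees, less where a joint would pass 70% of its speed; a pose out of reach is approached as far as the arm can. A call with a number of a shift or a turn outside -1 to 1 is refused whole. A call with a gripper value outside its range is refused whole. The fingers move at their own pace and stop on an object; FORCE is the grip in N (left out, the last holds). Time passes only in rows, so rows that do not move let the fingers close. It gives the time, the measured TCP pose, the force, the opening and the grip force at its end, in the units of the state.
- r.state(): the state, without advancing time (a new reading comes with each control period).
- r.camera(name): name is "side" or "top"; returns the picture (384x512x3 uint8, red, green, blue); there is no depth.
- r.camera_info(name): a dict with "K" (3x3 intrinsics, pixels), "k1" (the pictures are not rectified: a ray, as slopes to the right and down, at radius r is drawn at 1 + k1 r^2 times it, then the intrinsics apply), "rvec" (rotation vector, rad) and "tvec" (3), from world to camera coordinates, as OpenCV has them. Camera axes: x right, y down, z forward; pixel columns grow to the right and rows downward; lengths in m; the calibration is good to about 2 mm. A picture is of the moment at which its call begins. camera_info takes no time and is no camera call.
- r.job_done(): hands the job in; it is judged then, once.
Trained networks look in the newest picture that a camera, given by its name, has taken for a name from the list of things; names that differ only in an ending like _2 or _b are one class to them, and where a whole thing is asked for, a point or a joint stands for the part that bears it (a point fixed in the world has none). Each returns a list of dicts, best first, with "p" (0 to 1); they miss things now and then, are a little off and sometimes report something else, mostly with a low value. They report only what shows in the picture. A call takes as long as a camera call. They do not tell look-alikes from the thing itself.
- r.boxes_of(camera, thing): "at" ([x, y, z] in m, in world coordinates, good to about 4 mm: the middle of the surface that is visible of it).
The state is a dict: "time": time; "q": joint angles; "dq": joint speeds; "effort": joint torques, N m; "ee_pos": TCP position; "eef_rot": TCP orientation; "contact_force": force on the tool from outside, world axes, zero at the start; "wrist_torque": the same for the moment, N m; "opening": opening from 0.0 (shut) to 1.0 (fully open); "grasp_force": force on a finger pad.
Only numpy, scipy, OpenCV 4.12 (cv2) and the standard library are available. Lean on these libraries where they do the work, as an engineer would, in place of code of your own. Each camera call takes 0.05 s, during which the arm holds its last target. There are 200 camera calls.

TASK

Slide the squat cork-lidded glass jar across the cart deck, without lifting it, until it stands upright and wholly on the round paper disc in front of the camera stand. Then, to frame the photo, pinch the camera stand's upright grip so that its side button is squeezed in, pull the camera straight up past the first stop to the second, topmost stop, and finish while holding it up there with the button still squeezed in, so that your grip carries it. Leave the bin, stapler, coaster and fan where they are.

Things in the scene. Friction and masses are not known exactly. Their poses are not given: they have to be found in the camera images.
- jar_center (a point): Loose squat jar of frosted glass with a flat cork lid, round, 76 mm in diameter, 58 mm tall in all, about 0.28 kg, standing on the deck. This point is on its axis, half-way up (29 mm above its underside).
- disc: Round sheet of paper, 120 mm in diameter, lying flat on the deck and flush with it (nothing catches on its edge), in front of the camera stand at 165 to 195 mm from the tube. Origin: its centre, on the deck.
- stand: Camera stand (a short monopod), fixed to the deck: round foot 110 mm in diameter and 18 mm high, upright aluminium tube 24 mm in diameter with a black collar up to 136 mm. It carries the telescoping camera head. Origin: centre of the foot's underside. Its z axis is up along the tube, the camera looks along its own -y axis, and the button is on its +x side.
- camera_grip (a point): Centre of the upright grip on top of the telescoping head, on the tube's axis, at button height: 180 mm above the deck when fully down. Axes as for the stand. Grey plastic block, 24 mm wide along x, 26 mm along y, 55 mm tall (30 mm below to 25 mm above this point). Pinching it across x at this height squeezes the button in; nothing stands beside it on the x sides.
- camera_lens (a point): Middle of the camera, 62 mm wide, which rides on the telescoping head on a thin bracket: 45 to 105 mm out from the tube's axis along the stand's -y, all of it at least 15 mm below the grip's centre. Head and camera together weigh about 0.25 kg.
- camera_head (a joint): Height of the telescoping head, m: 0 fully down (start), 0.045 first stop, 0.090 second stop, which is also the hard upper end. It moves straight up. It is latched at 0 and at each stop unless the button is squeezed in; with the button held in it slides freely past the first stop (about 5 N to lift) and falls if let go.
- camera_button (a joint): Travel of the round steel release button (18 mm in diameter) in the middle of the grip's +x face, m: 0 out (it sticks out 4.5 mm), 0.0045 fully in (flush with the grip). The latch is free beyond about 0.003. Spring, 6 N fully in.
- stapler: Bystander: loose silver stapler 130 mm long, 36 mm wide, 45 mm high, lying along its y axis. Origin: centre of its underside.
- coaster: Bystander: loose silicone coaster, 96 mm in diameter, 7 mm thick. Origin: centre of its underside.
- fan: Bystander: loose small white plastic desk fan, 200 mm tall, head 145 mm across. Origin: centre of its foot's underside.
- bin_rim (a point): Bystander: middle of the top edge of the tilting front of a white plastic tilt-out bin (240 mm wide, 160 mm deep, 190 mm high) that stands half open on the robot's left.
Things that resemble listed ones, but are neither listed nor needed, are in the scene too. Of the things like the part that bears jar_center, leave any that is yellow; of the rest the smaller one is meant.

How it is judged:
By the outcome, as a careful person would: the job done as asked, in the order asked, and still so for the second after the job is handed in, while the arm keeps its last pose, push and grip.
It also fails if it takes over 54 s, if anything falls off the work surface, if the arm or the gripper's body presses on something with over 40 N, if the wrist force passes 120 N, or if a joint passes its speed limit or range.

## Working session

There is one attempt and no reset: what is moved stays moved. The work goes in short steps, Python scripts to look and compute and a shell command to move; the robot and the scene stay as the last step left them, time stands still between calls to the robot, and variables do not carry over. Pictures are saved under pics/ and viewed, at most 10 in all, crops included, and the job is handed in when it is done.

```bash
mkdir -p pics; ls; cat > h.py <<'E'
import numpy as np, cv2
from rig import r
def cam(n):
    i=r.camera_info(n); K=np.array(i["K"],float); R=cv2.Rodrigues(np.array(i["rvec"],float))[0]; t=np.array(i["tvec"],float).ravel()
    return K,i["k1"],R,t
def proj(n,P):
    K,k1,R,t=cam(n); d=np.array([k1,0,0,0,0],float)
    return cv2.projectPoints(np.array(P,float).reshape(-1,1,3),cv2.Rodrigues(R)[0],t,K,d)[0].reshape(-1,2)
def ray(n,u,v,z):
    K,k1,R,t=cam(n); p=cv2.undistortPoints(np.array([[[u,v]]],float),K,np.array([k1,0,0,0,0],float))[0,0]
    d=R.T@np.array([p[0],p[1],1]); c=-R.T@t
    return c+d*(z-c[2])/d[2]
E
python3 - <<'E'
from h import *
a=r.camera("side");b=r.camera("top")
cv2.imwrite("pics/a.png",a[:,:,::-1]);cv2.imwrite("pics/b.png",b[:,:,::-1])
for n in("side","top"):
  for t in("jar_center","disc","stand","camera_grip","camera_lens","camera_button","stapler","coaster","fan","bin_rim"):
    for o in r.boxes_of(n,t):
      if o["p"]>.2: print(n,t,round(o["p"],2),np.round(o["at"],3),np.round(proj(n,o["at"])[0]))
s=r.state();print(s)
E
```

```text
pics
side jar_center 0.78 [ 0.594 -0.236  0.044] [273. 316.]
side jar_center 0.69 [ 0.481 -0.247  0.051] [215. 321.]
side jar_center 0.63 [ 0.366 -0.33   0.07 ] [149. 355.]
side disc 0.71 [ 0.508 -0.024  0.   ] [226. 264.]
side stand 0.92 [0.499 0.136 0.056] [220. 210.]
side camera_grip 0.63 [0.499 0.091 0.154] [219. 187.]
side camera_lens 0.77 [0.502 0.092 0.152] [221. 188.]
side stapler 0.66 [0.778 0.02  0.037] [330. 236.]
side stapler 0.55 [0.734 0.272 0.09 ] [296. 173.]
side coaster 0.74 [ 0.74  -0.215  0.007] [339. 315.]
side fan 0.68 [0.736 0.272 0.091] [297. 173.]
side bin_rim 0.95 [0.525 0.464 0.113] [226. 143.]
top jar_center 0.94 [ 0.473 -0.222  0.059] [353. 214.]
top jar_center 0.8 [ 0.362 -0.294  0.074] [376. 247.]
top jar_center 0.75 [ 0.594 -0.213  0.059] [350. 179.]
top disc 0.83 [ 0.506 -0.021  0.001] [293. 205.]
top disc 0.51 [0.494 0.156 0.017] [243. 208.]
top stand 0.93 [0.492 0.156 0.018] [243. 208.]
top stand 0.67 [0.78  0.045 0.043] [275. 127.]
top camera_grip 0.9 [0.504 0.105 0.151] [257. 201.]
top camera_lens 0.56 [0.499 0.11  0.153] [256. 203.]
top stapler 0.
[... 215 characters left out ...]
 [146. 193.]
{'time': 1.1, 'q': array([ 1.18360871e+00,  2.76385452e-01, -2.64038935e-02,  1.26802673e+00,
       -2.64827387e-06,  1.46739995e+00]), 'dq': array([ 0.00019325, -0.00026132, -0.00033066,  0.00121872, -0.00024334,
        0.00123898]), 'effort': array([ 6.72739843e-04, -4.45503473e+01,  2.95569420e+01,  9.18542537e-04,
        1.07662988e-04,  1.58276432e-06]), 'ee_pos': array([0.1750007 , 0.59998422, 0.2423205 ]), 'eef_rot': array([ 1.41419933e-01,  9.89949697e-01, -9.90114369e-06, -1.11358635e-06]), 'contact_force': array([ 0.50204943, -0.3471383 ,  0.90912347]), 'wrist_torque': array([-0.02974435,  0.0190391 ,  0.03874663]), 'grasp_force': 0.0, 'opening': 1.0012954859006087}
```

View pics/a.png

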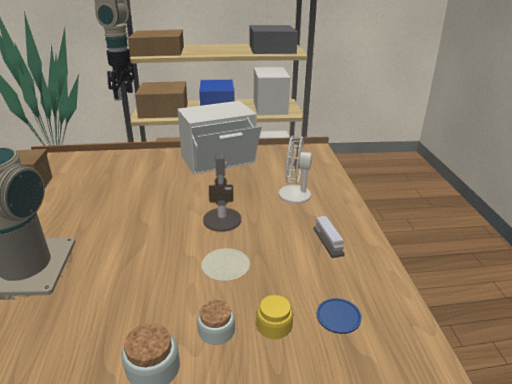

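View pics/b.png

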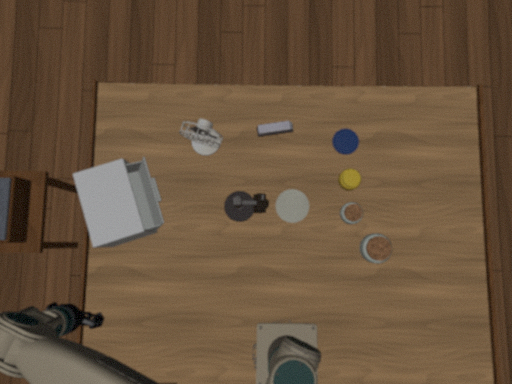

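Candidates for the jar: the small cork jar (side 215,321; top 352,212), the large cork jar (side 149,355; top 376,247) and the yellow jar (side 273,316; top 350,179). The yellow one is ruled out and the smaller of the rest is meant, so I choose the one at top (352,212). I'll check it in a close crop.

```bash
python3 - <<'E'
from h import *
a=cv2.imread("pics/a.png");b=cv2.imread("pics/b.png")
A=cv2.resize(a[145:345,180:300],None,fx=3,fy=3,interpolation=cv2.INTER_CUBIC)
B=cv2.resize(b[180:240,220:370],None,fx=440/150*1.0,fy=440/150,interpolation=cv2.INTER_CUBIC)
B=cv2.resize(b[160:260,225:325+0],None,fx=4,fy=4,interpolation=cv2.INTER_CUBIC)[:, :]
C=cv2.resize(b[190:240,325:400],None,fx=4,fy=4,interpolation=cv2.INTER_CUBIC)
o=np.zeros((600,800,3),np.uint8);o[:600,:360]=A;o[:400,400:800]=B;o[400:600,400:700]=C
cv2.imwrite("pics/c.png",o)
S=[];
for n,t in(("top","disc"),("top","jar_center"),("top","stand"),("top","camera_grip"),("top","camera_lens")): pass
for n in("side","top"):
  im=cv2.imread("pics/a.png" if n=="side" else "pics/b.png")
  print(n,"stand pts",proj(n,[[.493,.156,0],[.493,.156,.205],[.5,.08,.15],[.477,-.235,.029]]).round(1).tolist())
# disc by brightness
for n,f,(x0,x1,y0,y1) in(("top","b",(272,315,185,226)),("side","a",(195,255,245,283))):
  im=cv2.imread(f"pics/{f}.png").astype(int);sub=im[y0:y1,x0:x1]
  m=(sub[:,:,0]>150).astype(np.uint8); nn,l,st,ce=cv2.connectedComponentsWithStats(m);k=1+st[1:,4].argmax();u,v=ce[k]
  print(n,"disc",st[k],ray(n,u+x0,v+y0,0).round(4))
E
```

```text
side stand pts [[218.8, 222.7], [216.1, 158.0], [220.0, 191.0], [213.9, 324.3]]
top stand pts [[242.8, 208.2], [240.8, 203.1], [265.0, 202.7], [354.8, 213.4]]Traceback (most recent call last):
  File "<stdin>", line 17, in <module>
ValueError: attempt to get argmax of an empty sequence
```

View pics/c.png

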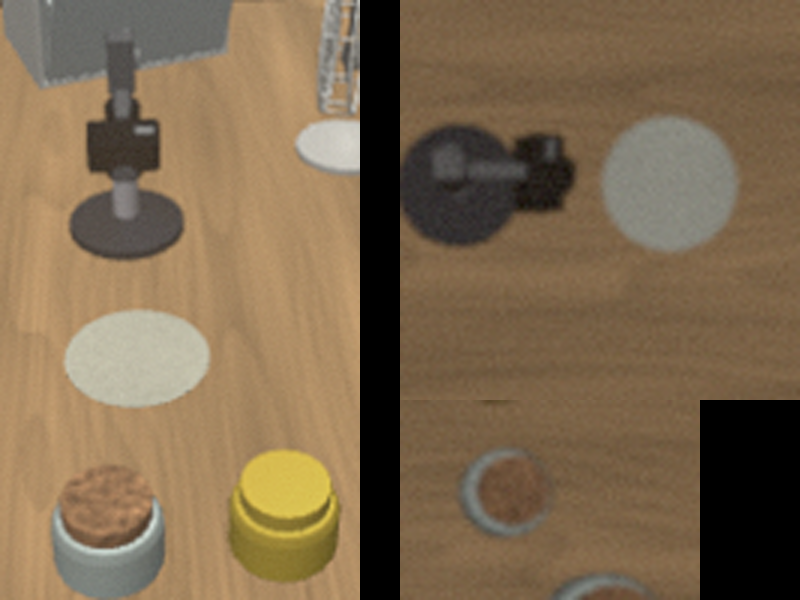

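The crop shows the small cork jar (lid at top px ~353,212.5), with the yellow look-alike to its right in the side view. The disc is at top px (292.5,206), the stand foot at ~(240,206) and the grip top at ~(237,200.5).

```bash
python3 - <<'E'
from h import *
print("disc",ray("top",292.2,205.6,0),ray("side",180+137/3,145+357/3,0))
print("jar lid",ray("top",352.7,212.2,.058),ray("side",180+107/3,145+503/3,.058))
print("foot",ray("top",239.9,205.9,.018),ray("side",180+127/3,145+221/3,.018))
print("griptop",ray("top",237,200.2,.205),ray("side",180+121/3,145+38/3,.205))
print("cam",ray("top",261.3,203,.165))
im=cv2.imread("pics/b.png")
g=im[:,:,0].astype(float)  # blue channel separates foot/disc from wood
for n,f,th,inv,(x0,x1,y0,y1),z in(("top","b",None,0,(270,316,184,228),0),("side","a",None,0,(195,257,244,284),0)):
  s=cv2.imread(f"pics/{f}.png")[y0:y1,x0:x1]
  t,m=cv2.threshold(s[:,:,0],0,255,cv2.THRESH_OTSU)
  nn,l,st,ce=cv2.connectedComponentsWithStats(m);k=1+st[1:,4].argmax();u,v=ce[k]
  print(n,t,st[k],ray(n,u+x0,v+y0,z).round(4))
s=cv2.imread("pics/b.png")[185:226,220:275].max(axis=2);t,m=cv2.threshold(255-s,0,255,cv2.THRESH_OTSU);print("dark",t)
for row in m[::1]: print("".join("#" if x else "." for x in row))
E
```

```text
disc [ 0.50426186 -0.01944     0.        ] [ 0.50687686 -0.02242292  0.        ]
jar lid [ 0.47912661 -0.22168653  0.058     ] [ 0.4818639 -0.2310344  0.058    ]
foot [0.49972037 0.16572562 0.018     ] [0.50359735 0.14952594 0.018     ]
griptop [0.50197178 0.16779865 0.205     ] [0.50410229 0.15704971 0.205     ]
cam [0.49762566 0.0919755  0.165     ]
top 97.0 [  5   5  35  34 903] [ 0.5045 -0.0184  0.    ]
side 134.0 [   6    4   49   33 1235] [ 0.5055 -0.0224  0.    ]
dark 168.0
.......................................................
.......................................................
.......................................................
.......................................................
.......................................................
.......................................................
................########...............................
.............#############.............................
...........#################..........###..............
..........###################.....############.........
.........#####################....############........
[... 981 characters left out ...]
######......................
.......##########################......................
........########################.......................
........#######################........................
.........#####################.........................
..........###################..........................
...........#################...........................
..............############.............................
....................##.................................
.......................................................
.......................................................
.......................................................
.......................................................
```

```bash
cat > fit.py <<'E'
from h import *
from scipy.optimize import least_squares
T=np.linspace(0,2*np.pi,120)
def circ(x,y,z,R): return np.c_[x+R*np.cos(T),y+R*np.sin(T),0*T+z]
def ext(n,P):
    p=proj(n,P); return np.r_[p.min(0),p.max(0)]  # xmin ymin xmax ymax
def jar(p,h=.04): return np.vstack([circ(*p,0,.038),circ(*p,h,.038)])
top=np.array([340,201.75,363,224])-.0; sd=np.array([197.7,235,343])
for h in(.035,.042,.05):
  f=lambda p:np.r_[ext("top",jar(p,h))-top,ext("side",jar(p,h))[[0,2,3]]-sd]
  for nm,g in(("both",f),("top",lambda p:f(p)[:4]),("side",lambda p:f(p)[4:])):
    s=least_squares(g,[.48,-.225]);print(h,nm,s.x.round(4),s.fun.round(1))
# stand: foot
foot=lambda p:np.vstack([circ(*p,0,.055),circ(*p,.018,.055)])
top=np.array([224,191,np.nan,222])[[0,1,3]]; sd=np.array([180+69/3,180+184/3,145+257/3])
f=lambda p:np.r_[ext("top",foot(p))[[0,1,3]]-top,ext("side",foot(p))[[0,2,3]]-sd]
for nm,g in(("both",f),("top",lambda p:f(p)[:3]),("side",lambda p:f(p)[3:])):
    s=least_squares(g,[.5,.16]);print("foot",nm,s.x.round(4),s.fun.round(1))
def box(p,yaw,b):
    c,s=np.cos(yaw),np.sin(yaw);return np.array([[p[0]+c*x-s*y,p[1]+s*x+c*y,z] for x in b[:2] for y in b[2:4] for z in b[4:]])
# camera 62 wide silhouette in side crop: 88..160 wide; x in top crop rows 135..212
sc=np.array([180+88/3,180+160/3]);
for yaw in(-.1,-.05,0,.05,.1,.15):
    e=ext("side",box([.499,.161],yaw,[-.031,.031,-.105,-.045,.11,.165])); t=ext("top",box([.499,.161],yaw,[-.031,.031,-.105,-.045,.11,.165])); print(yaw,e.round(1),sc.round(1),t.round(1))
E
python3 fit.py
```

```text
0.035 both [ 0.4815 -0.2227] [-1.2 -0.7 -0.4 -0.6 -0.8  0.1  1.1]
0.035 top [ 0.4793 -0.2255] [-0.4 -0.   0.4  0. ]
0.035 side [ 0.4822 -0.2199] [-0.4  0.4 -0. ]
0.042 both [ 0.4816 -0.2223] [-1.3 -0.9 -0.1 -0.6 -1.   0.2  0.9]
0.042 top [ 0.4789 -0.2246] [-0.6 -0.1  0.6  0.1]
0.042 side [ 0.4824 -0.2199] [-0.5  0.5 -0.1]
0.05 both [ 0.4817 -0.2218] [-1.5 -1.2  0.3 -0.7 -1.2  0.2  0.7]
0.05 top [ 0.4786 -0.2237] [-0.9 -0.2  0.9  0.2]
0.05 side [ 0.4827 -0.2199] [-0.7  0.7 -0.1]
foot both [0.5016 0.1685] [-0.6 -1.2 -0.7 -0.8 -0.6  0.8]
foot top [0.4983 0.1664] [ 0.  -0.3  0.3]
foot side [0.5037 0.1722] [-0.1  0.1 -0. ]
-0.1 [202.5 178.7 229.9 209.9] [209.3 233.3] [252.6 194.3 273.4 216.7]
-0.05 [204.6 178.7 230.8 209.9] [209.3 233.3] [253.1 193.5 273.1 215.1]
0 [206.7 178.4 232.7 210.2] [209.3 233.3] [253.7 192.8 272.6 213.5]
0.05 [207.9 178.1 234.7 210.4] [209.3 233.3] [253.4 191.4 273.  212.7]
0.1 [208.8 177.7 236.7 210.6] [209.3 233.3] [252.9 189.8 273.3 211.9]
0.15 [209.8 177.3 238.7 210.7] [209.3 233.3] [252.3 188.3 273.6 211.2]
```

```bash
python3 -m handwheel '[[[0,0,-0.1,0,0,0.0715,0],[0,0,-0.1,0,0,0.0715,0],[0,0,-0.1,0,0,0.0715,0],[0,0,-0.1,0,0,0.0715,0],[0,0,-0.1,0,0,0.0715,0],[0,0,-0.1,0,0,0.0715,0],[0,0,-0.1,0,0,0.0715,0],[0,0,-0.1,0,0,0.0715,0],[0,0,-0.1,0,0,0.0715,0],[0,0,0,0,0,0,0],[0,0,0,0,0,0,0]]]' 20
```

```text
time: 2.2
ee_pos: [0.175, 0.6001, 0.3323]
eef_rot: [0.706, 0.708, 0.0, -0.0]
contact_force: [0.2, 0.5, -0.1]
opening: 1.002
grasp_force: 0.0
```

```bash
python3 -m handwheel '[[[-0.2,0.075,0,0,0,0,0],[-0.43,0.16,0,0,0,0,0],[-0.43,0.16,0,0,0,0,0],[-0.43,0.16,0,0,0,0,0],[-0.43,0.16,0,0,0,0,0],[-0.43,0.16,0,0,0,0,0],[-0.43,0.16,0,0,0,0,0],[-0.43,0.16,0,0,0,0,0],[-0.43,0.16,0,0,0,0,0],[-0.43,0.16,0,0,0,0,0],[-0.43,0.16,0,0,0,0,0],[-0.43,0.16,0,0,0,0,0],[-0.43,0.16,0,0,0,0,0],[-0.43,0.16,0,0,0,0,0],[-0.43,0.16,0,0,0,0,0],[-0.43,0.16,0,0,0,0,0],[-0.43,0.16,0,0,0,0,0],[-0.43,0.16,0,0,0,0,0],[-0.43,0.16,0,0,0,0,0],[-0.3,0.11,0,0,0,0,0]]]'
```

```text
time: 4.2
ee_pos: [0.4818, -0.2267, 0.3311]
eef_rot: [0.707, 0.707, -0.0, -0.0]
contact_force: [0.1, 0.2, -0.8]
opening: 0.997
grasp_force: 0.0
```

```bash
python3 -m handwheel '[[[0.04,0,0.3,0,0,0,0],[0,0,0.4,0,0,0,0],[0,0,0.4,0,0,0,0],[0,0,0.4,0,0,0,0],[0,0,0.4,0,0,0,0],[0,0,0.3,0,0,0,0],[0,0,0.1,0,0,0,0],[0,0,0,0,0,0,0],[0,0,0,0,0,0,0]]]'
python3 - <<'E'
from h import *
a=r.camera("side");s=r.state();print(s["ee_pos"])
cv2.imwrite("pics/d.png",cv2.resize(a[230:380,140:340],None,fx=4,fy=4,interpolation=cv2.INTER_CUBIC)[:,:,::-1])
E
```

```text
time: 5.1
ee_pos: [0.4824, -0.2205, 0.1034]
eef_rot: [0.707, 0.707, 0.0, 0.001]
contact_force: [-0.8, -0.1, 0.1]
opening: 1.0
grasp_force: 0.0
[ 0.48293075 -0.2208579   0.10411531]
```

View pics/d.png

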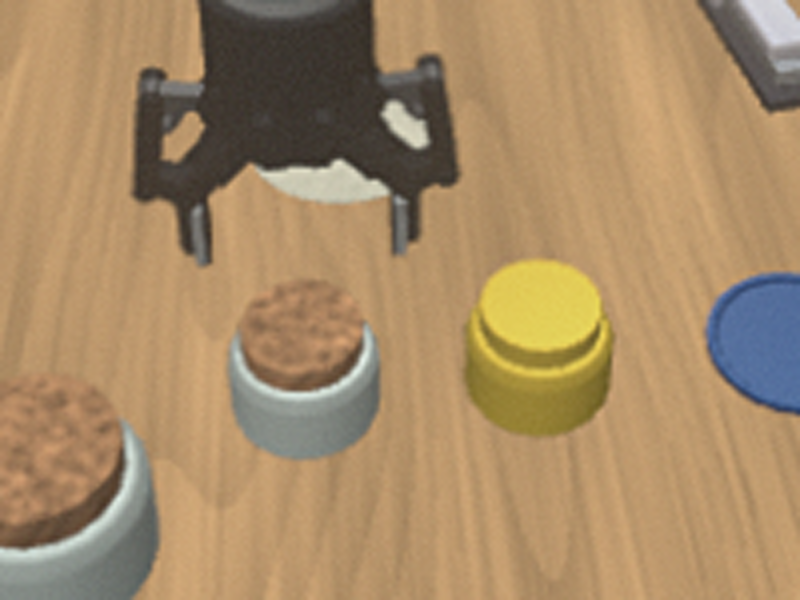

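The gripper straddles the small cork jar (crop ~305,365), well centred. The finger knuckles come close to the yellow jar, so I yaw 30° away from it before descending.

```bash
python3 -m handwheel '[[[0,0,0,0,0,0.0655,0],[0,0,0,0,0,0.0655,0],[0,0,0,0,0,0.0655,0],[0,0,0,0,0,0.0655,0],[0,0,0.2,0,0,0,0],[0,0,0.15,0,0,0,0],[0,0,0.07,0,0,0,0],[0,0,0.05,0,0,0,0],[0,0,0,0,0,0,0]]]'; python3 -m handwheel '[[[0,0,0.05,0,0,0,0],[0,0,0.05,0,0,0,0],[0,0,0.05,0,0,0,0],[0,0,0.05,0,0,0,0],[0,0,0,0,0,0,0]]]'
```

```text
time: 6.05
ee_pos: [0.4819, -0.2203, 0.0558]
eef_rot: [0.866, 0.5, 0.0, 0.0]
contact_force: [-0.7, -0.6, 0.2]
opening: 1.002
grasp_force: 0.0
time: 6.55
ee_pos: [0.4808, -0.2196, 0.0344]
eef_rot: [0.866, 0.5, -0.0, -0.001]
contact_force: [-0.3, -0.7, -0.1]
opening: 0.999
grasp_force: 0.0
```

```bash
python3 -m handwheel '[[[0,0,0.05,0,0,0,0],[0,0,0.04,0,0,0,0],[0,0,0,0,0,0,0],[0,0,0,0,0,0,20],[0,0,0,0,0,0,40],[0,0,0,0,0,0,60],[0,0,0,0,0,0,60],[0,0,0,0,0,0,60],[0,0,0,0,0,0,60]]]' 20
```

```text
time: 7.45
ee_pos: [0.4823, -0.2205, 0.027]
eef_rot: [0.866, 0.5, 0.0, 0.001]
contact_force: [0.1, 0.1, 5.7]
opening: 0.875
grasp_force: 23.8
```

```bash
python3 -m handwheel '[[[0.05,-0.022,0,0,0,0,60],[0.1,-0.043,0,0,0,0,60],[0.13,-0.056,0,0,0,0,60],[0.13,-0.056,0,0,0,0,60],[0.13,-0.056,0,0,0,0,60],[0.13,-0.056,0,0,0,0,60],[0.13,-0.056,0,0,0,0,60],[0.1,-0.043,0,0,0,0,60],[0.05,-0.022,0,0,0,0,60],[0,0,0,0,0,0,60],[0,0,0,0,0,0,60]]]'
```

```text
time: 8.55
ee_pos: [0.4943, -0.1175, 0.027]
eef_rot: [0.866, 0.5, 0.0, 0.001]
contact_force: [0.0, -0.8, 5.5]
opening: 0.874
grasp_force: 23.8
```

```bash
python3 -m handwheel '[[[0.05,-0.022,0,0,0,0,60],[0.1,-0.043,0,0,0,0,60],[0.13,-0.056,0,0,0,0,60],[0.13,-0.056,0,0,0,0,60],[0.13,-0.056,0,0,0,0,60],[0.13,-0.056,0,0,0,0,60],[0.13,-0.056,0,0,0,0,60],[0.05,-0.022,0,0,0,0,60],[0.03,-0.012,0,0,0,0,60],[0,0,0,0,0,0,60],[0,0,0,0,0,0,60]]]'
python3 - <<'E'
from h import *
a=r.camera("side")
cv2.imwrite("pics/e.png",cv2.resize(a[150:300,140:340],None,fx=4,fy=4,interpolation=cv2.INTER_CUBIC)[:,:,::-1])
E
```

```text
time: 9.65
ee_pos: [0.5052, -0.023, 0.027]
eef_rot: [0.866, 0.5, -0.0, 0.002]
contact_force: [-0.1, -4.1, 6.4]
opening: 0.878
grasp_force: 23.9
```

View pics/e.png

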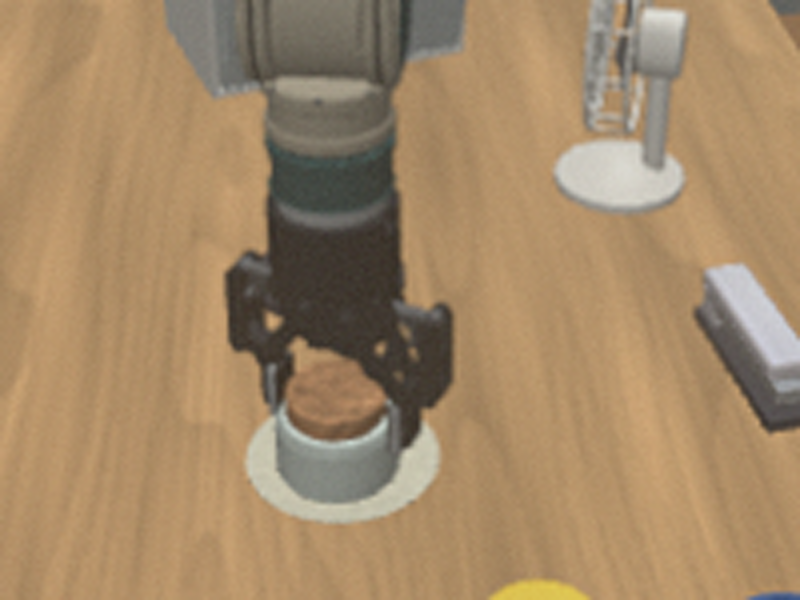

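The jar stands on the disc (crop ~338,440) with paper showing all round it. I'll release it and rise.

```bash
python3 -m handwheel '[[[0,0,0,0,0,0,40],[0,0,0,0,0,0,20],[0,0,0,0,0,0,0],[0,0,0,0,0,0,0],[0,0,0,0,0,0,0]]]'; python3 -m handwheel '[[[0,0,-0.05,0,0,0,0],[0,0,-0.05,0,0,0,0],[0,0,-0.1,0,0,0,0],[0,0,-0.2,0,0,0,0],[0,0,-0.4,0,0,0,0],[0,0,-0.4,0,0,0,0],[0,0,-0.4,0,0,0,0],[0,0,-0.4,0,0,0,0],[0,0,-0.4,0,0,0,0],[0,0,-0.3,0,0,0,0],[0,0,0,0,0,-0.0655,0],[0,0,0,0,0,-0.0655,0],[0,0,0,0,0,-0.0655,0],[0,0,0,0,0,-0.0655,0],[0,0,0,0,0,0,0]]]'
python3 - <<'E'
from h import *
a=r.camera("side");b=r.camera("top")
for n in("side","top"):
  for t in("jar_center","camera_grip","stand"):
    for o in r.boxes_of(n,t):
      if o["p"]>.3: print(n,t,round(o["p"],2),np.round(o["at"],3))
o=np.zeros((600,800,3),np.uint8)
o[:,:440]=cv2.resize(a[140:290,170:280],None,fx=4,fy=4,interpolation=cv2.INTER_CUBIC)
o[:360,440:800]=cv2.resize(b[170:260,225:315],None,fx=4,fy=4,interpolation=cv2.INTER_CUBIC)
cv2.imwrite("pics/f.png",o[:,:,::-1])
E
```

```text
time: 10.2
ee_pos: [0.504, -0.0217, 0.0258]
eef_rot: [0.866, 0.5, -0.0, -0.001]
contact_force: [-0.5, 0.9, 0.7]
opening: 1.0
grasp_force: 0.0
time: 11.7
ee_pos: [0.5046, -0.022, 0.2972]
eef_rot: [0.707, 0.707, 0.0, 0.0]
contact_force: [0.1, 0.2, -0.7]
opening: 0.995
grasp_force: 0.0
side jar_center 0.83 [ 0.595 -0.238  0.044]
side jar_center 0.7 [ 0.503 -0.051  0.045]
side jar_center 0.61 [ 0.364 -0.328  0.069]
side camera_grip 0.43 [0.736 0.272 0.089]
side stand 0.89 [0.501 0.138 0.058]
top jar_center 0.94 [ 0.36  -0.294  0.076]
top jar_center 0.71 [ 0.598 -0.217  0.058]
top camera_grip 0.59 [0.504 0.109 0.155]
top stand 0.88 [0.494 0.157 0.015]
```

View pics/f.png

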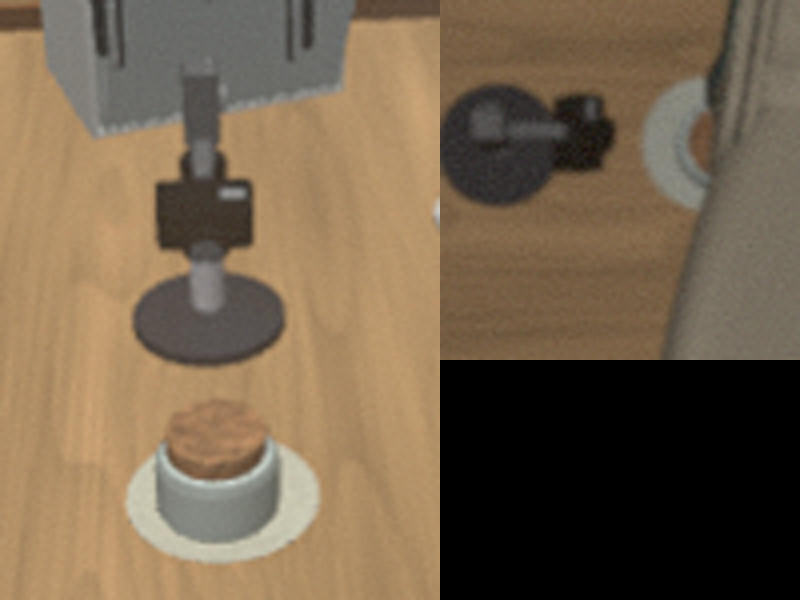

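The jar (crop 217,470) stands upright and wholly on the disc with a margin all round. The camera grip is at crop (200,105), still down. Next I go over the grip.

```bash
python3 -m handwheel '[[[0.2,0,0,0,0,0,0],[0.4,-0.01,0,0,0,0,0],[0.4,-0.01,0,0,0,0,0],[0.4,0,0,0,0,0,0],[0.3,0,0,0,0,0,0],[0.2,0,0,0,0,0,0],[0,0,0.2,0,0,0,0],[0,0,0.3,0,0,0,0],[0,0,0.2,0,0,0,0],[0,0,0,0,0,0,0],[0,0,0,0,0,0,0]]]'
python3 - <<'E'
from h import *
a=r.camera("side");print(r.state()["ee_pos"])
cv2.imwrite("pics/g.png",cv2.resize(a[90:240,150:300],None,fx=4,fy=4,interpolation=cv2.INTER_CUBIC)[:,:,::-1])
E
```

```text
time: 13.2
ee_pos: [0.5027, 0.1679, 0.2264]
eef_rot: [0.707, 0.707, -0.0, -0.0]
contact_force: [0.0, 0.1, 0.5]
opening: 1.002
grasp_force: 0.0
[0.50344231 0.16799189 0.22735044]
```

View pics/g.png

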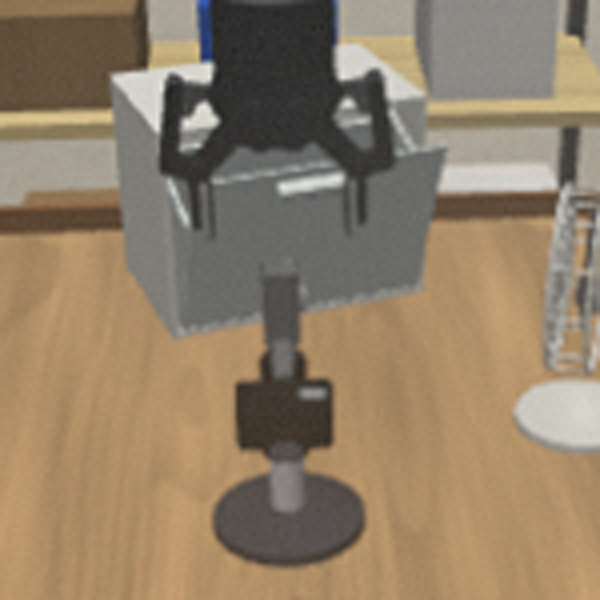

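Fingers are centred over the grip (crop fingers ~279, grip ~281, button bump at ~300,290). I'll descend and close gently.

```bash
python3 -m handwheel '[[[0,0,0.15,0,0,0,0],[0,0,0.15,0,0,0,0],[0,0,0.1,0,0,0,0],[0,0,0.1,0,0,0,0],[0,0,0.05,0,0,0,0],[0,0,0,0,0,0,0],[0,0,0,0,0,0,60],[0,0,0,0,0,0,110],[0,0,0,0,0,0,140],[0,0,0,0,0,0,150]]]' 20; python3 -m handwheel '[[[0,0,0,0,0,0,160],[0,0,0,0,0,0,165],[0,0,0,0,0,0,170],[0,0,0,0,0,0,175],[0,0,0,0,0,0,175]]]'
```

```text
time: 14.25
ee_pos: [0.503, 0.168, 0.1717]
eef_rot: [0.707, 0.707, 0.0, 0.0]
contact_force: [0.2, 1.6, -0.2]
opening: 0.415
grasp_force: 0.0
time: 14.75
ee_pos: [0.5032, 0.168, 0.1717]
eef_rot: [0.707, 0.707, 0.0, 0.0]
contact_force: [0.5, -0.5, 2.2]
opening: 0.314
grasp_force: 3.1
```

```bash
python3 -m handwheel '[[[0,0,0,0,0,0,185],[0,0,0,0,0,0,200],[0,0,0,0,0,0,220],[0,0,0,0,0,0,255],[0,0,0,0,0,0,255],[0,0,0,0,0,0,255]]]' 50
```

```text
time: 15.35
ee_pos: [0.5018, 0.168, 0.172]
eef_rot: [0.707, 0.707, -0.001, -0.001]
contact_force: [-3.3, -0.5, 6.5]
opening: 0.274
grasp_force: 49.0
```

```bash
python3 -m handwheel '[[[0,-0.01,-0.03,0,0,0,255],[0,0,-0.06,0,0,0,255],[0,0,-0.08,0,0,0,255],[0,0,-0.08,0,0,0,255],[0,0,-0.08,0,0,0,255],[0,0,-0.08,0,0,0,255],[0,0,-0.08,0,0,0,255],[0,0,-0.08,0,0,0,255],[0,0,-0.08,0,0,0,255],[0,0,-0.08,0,0,0,255],[0,0,-0.05,0,0,0,255],[0,0,-0.04,0,0,0,255],[0,0,0,0,0,0,255],[0,0,0,0,0,0,255]]]'
```

```text
time: 16.75
ee_pos: [0.5017, 0.1679, 0.2537]
eef_rot: [0.707, 0.707, 0.0, 0.0]
contact_force: [1.9, 0.4, -2.1]
opening: 0.27
grasp_force: 50.0
```

Moving with the head (about 82 mm up). Next comes the last stretch to the hard end.

```bash
python3 -m handwheel '[[[0,0,-0.03,0,0,0,255],[0,0,-0.03,0,0,0,255],[0,0,-0.02,0,0,0,255],[0,0,0,0,0,0,255],[0,0,0,0,0,0,255]]]'
```

```text
time: 17.25
ee_pos: [0.5017, 0.1679, 0.2616]
eef_rot: [0.707, 0.707, 0.0, -0.0]
contact_force: [1.9, 1.8, -2.1]
opening: 0.277
grasp_force: 50.0
```

```bash
python3 -m handwheel '[[[0,0,-0.01,0,0,0,255],[0,0,-0.01,0,0,0,255],[0,0,0,0,0,0,255],[0,0,0,0,0,0,255]]]'
```

```text
time: 17.65
ee_pos: [0.5017, 0.1679, 0.262]
eef_rot: [0.707, 0.707, -0.0, -0.0]
contact_force: [3.7, 1.8, -9.9]
opening: 0.278
grasp_force: 50.1
```

```bash
python3 - <<'E'
from h import *
a=r.camera("side");s=r.state();print(s["ee_pos"],s["contact_force"],s["opening"])
cv2.imwrite("pics/i.png",cv2.resize(a[100:300,150:350],None,fx=3,fy=3,interpolation=cv2.INTER_CUBIC)[:,:,::-1])
E
```

```text
[0.50168138 0.16790542 0.2620085 ] [ 4.63606914  2.23227261 -9.79646443] 0.27396442301614626
```

View pics/i.png

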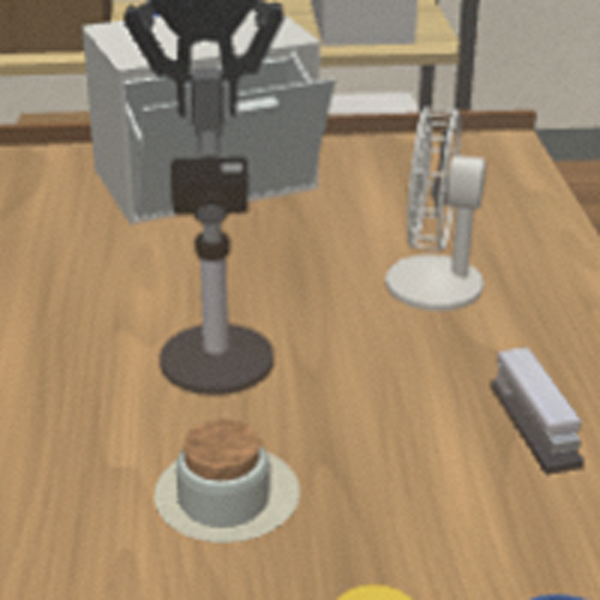

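The camera head is fully extended (crop 210,185) and held by the pinch at (207,90). The jar (222,475) is on the disc, and the stapler and fan look unmoved.

```bash
python3 -c "
from rig import r
print(r.job_done())"
```

```text
the job is handed in; nothing more can be done
None
```

The job is handed in: the small cork-lidded jar was slid onto the paper disc, where it stands upright and wholly on it, and the gripper holds the camera at its topmost stop with the button squeezed in.

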